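# Wake and start the vortex mixer from its bench buttons

### The job

Start the vortex mixer from its wireless bench buttons (four separate small grey units, each with one coloured key; not the timer): with the fingertips press the blue button (wake) down to its stop and let it come up, then press the green button (start) down to its stop and let it come up. Press gently and straight down so that both units stay where they stand, do not pick anything up, do not touch the red and yellow buttons, and leave the vials, the tape roll and the timer standing where they are.

Things in the scene. Friction and masses are not known exactly. Their poses are not given: they have to be found in the camera images.
- blue_unit: The blue (wake) button unit: a loose, low grey housing 60 x 60 mm with rounded edges and a flat black collar (44 mm across, top 21.5 mm above the worktop) round one blue key; about 0.27 kg, on rubber feet. Origin at the centre of its underside, z up; it may stand turned by up to 17 degrees either way.
- blue_top (a point): Centre of the flat, round top of the blue key (33 mm across), 30 mm above the worktop when up; it moves with the key.
- blue_key (a joint): Travel of the blue key in m: 0 up, 0.006 fully down. A spring key pressed straight down: it starts to move at 2 N, needs about 5 N to reach its stop, and comes up by itself.
- green_unit: The green (start) button unit: a loose, low grey housing 60 x 60 mm with rounded edges and a flat black collar (44 mm across, top 21.5 mm above the worktop) round one green key; about 0.27 kg, on rubber feet. Origin at the centre of its underside, z up; it may stand turned by up to 17 degrees either way.
- green_top (a point): Centre of the flat, round top of the green key (33 mm across), 30 mm above the worktop when up; it moves with the key.
- green_key (a joint): Travel of the green key in m: 0 up, 0.006 fully down. A spring key pressed straight down: it starts to move at 2 N, needs about 5 N to reach its stop, and comes up by itself.
- red_unit: The red (stop) button unit: a loose, low grey housing 60 x 60 mm with rounded edges and a flat black collar (44 mm across, top 21.5 mm above the worktop) round one red key; about 0.27 kg, on rubber feet. Origin at the centre of its underside, z up; it may stand turned by up to 17 degrees either way.
- red_top (a point): Centre of the flat, round top of the red key (33 mm across), 30 mm above the worktop when up; it moves with the key.
- red_key (a joint): Travel of the red key in m: 0 up, 0.006 fully down. A spring key pressed straight down: it starts to move at 2 N, needs about 5 N to reach its stop, and comes up by itself.
- yellow_unit: The yellow (mode) button unit: a loose, low grey housing 60 x 60 mm with rounded edges and a flat black collar (44 mm across, top 21.5 mm above the worktop) round one yellow key; about 0.27 kg, on rubber feet. Origin at the centre of its underside, z up; it may stand turned by up to 17 degrees either way.
- yellow_top (a point): Centre of the flat, round top of the yellow key (33 mm across), 30 mm above the worktop when up; it moves with the key.
- yellow_key (a joint): Travel of the yellow key in m: 0 up, 0.006 fully down. A spring key pressed straight down: it starts to move at 2 N, needs about 5 N to reach its stop, and comes up by itself.
- orange_vial_mid (a point): Centre (half-way up) of the loose vial with an orange cap, 25 mm across, 63 mm tall, standing upright among the buttons.
- white_vial_mid (a point): Centre (half-way up) of the loose vial with a white cap, 25 mm across, 61 mm tall, standing upright to the right of the buttons, between them and the tall fixed white instrument (keep the gripper clear of that).
- tape: A loose roll of yellow label tape lying flat, 76 mm across, 19 mm high, to the left of the buttons. Origin at the centre of its underside.
- bench_timer1: A loose white bench timer lying flat, 64 x 72 x 20 mm, near the front edge, to the right of and nearer than the buttons. Origin at the centre of its underside.
Not all that is in view belongs to the job. Leave any turquoise look-alike of the green_unit alone.

How it is judged:
By the outcome, as a careful person would: the job done as asked, in the order asked, and still so for the second after the job is handed in, with the robot touching nothing.
It also fails if it takes over 34 s, if anything falls off the work surface, if the arm or the gripper's body presses on something with over 40 N, if the wrist force passes 120 N, or if a joint passes its speed limit or range.

### The arm

A 7-joint arm with a two-finger parallel gripper is mounted at the origin on a cart in front of the work surface, level with it; the furniture and walls round the work are solid. World frame = base frame: x ahead of the robot, y to its left, z up, the work surface at z = 0. Lengths are in mm, angles in rad, forces in N, time in s.
With the tool pointing down it reaches from about 400 to 875 mm from the base axis. Payload 6.5 kg.
Tool frame: the origin (TCP) lies at the very end of the fingers, on their centre line; the grasp point (between the pads) lies 19 mm behind it; x points along the fingers, z is the direction in which the jaws open and shut, and the axes are right-handed (so a half turn about x gives the same grasp; the last joint's range is limited). The gripper opens to 85 mm and grips with 20 to 120 N. Pads are 22 mm wide; open, the fingers measure 114 mm over their backs; the gripper's body (76 mm by 85 mm) begins 54 mm behind the grasp point. The pads swing forward as they close: fully open they stand 13 mm farther back than shut.
Start: joints at [1.188, 0.536, -0.004, 1.538, 0.003, 1.067, -0.071], TCP at [202.488, -617.648, 231.29] pointing down, gripper open.
Joint ranges: [-2.7, 2.7], [-0.37, 2.16], [-1.27, 1.26], [0.24, 2.4], [-1.31, 4.45], [0.19, 1.91], [-2.76, 2.76]. Speed limits (rad/s): [2.39, 2.39, 3.14, 3.14, 3.14, 3.14, 3.14].

### API

Orientations are given as [roll, pitch, yaw] about the fixed x, y, z axes, in that order (R = Rz(yaw) Ry(pitch) Rx(roll)).
In Python, from workcell import robot gives the robot as it stands.
- The arm moves only by the tool arm_command, never from a script. Its argument "plan" is a list of rows, each a list of 5 numbers: the finger opening in mm, from 0 to 85.4, then the shift along the tool's x, y, z in mm, then the turn about the tool's x in degrees. In form: [[jaw, dx, dy, dz, roll], ...]. A call has 1 to 10 rows; each row shifts and turns the commanded pose from where the row before left it, along the tool's axes as they then stand; what a row does not reach is not made up. A row lasts 1/10 s, in which the tool goes at most 50 mm and 8.59 degrees, less where a joint would pass 70% of its speed; a pose out of reach is approached as far as the arm can. A call is refused whole if a number of a shift passes 50 or a number of a turn 8.59, either way. A call with a gripper value outside its range is refused whole. The fingers move at their own pace and stop on an object; "grip_force" is the grip in N (left out, the last holds). Time passes only in rows, so rows that do not move let the fingers close. It gives the time, the measured TCP pose, the force and the opening at its end, in the units of the state.
- robot.get_obs(): the state, without advancing time (a new reading comes with each control period).
- robot.read_camera(name): name is "side" or "top" or "wrist"; returns the picture (400x640x3 uint8, blue, green, red); there is no depth.
- robot.camera_info(name): a dict with "K" (3x3 intrinsics, pixels), "camera_from_world" (4x4, takes a point from world to camera coordinates). Camera axes: x right, y down, z forward; pixel columns grow to the right and rows downward; lengths in mm; the calibration is good to about 2 mm. The wrist camera is an equidistant fisheye: a pixel r from the principal point sees the ray r / f radians off the axis. A picture is of the moment at which its call begins: read the wrist's pose just before it. camera_info takes no time and is no camera call; for the wrist camera it gives the pose at the moment of the call.
- robot.close_job(): hands the job in, once; it reports no verdict.
Trained networks look in the newest picture that a camera, given by its name, has taken for a name from the list of things; names that differ only in an ending like _2 or _b are one class to them, and where a whole thing is asked for, a point or a joint stands for the part that bears it (a point fixed in the world has none). Each returns a list of dicts, best first, with "p" (0 to 1); they miss things now and then, are a little off and sometimes report something else, mostly with a low value. They report only what shows in the picture. A call takes as long as a camera call. They do not tell look-alikes from the thing itself.
- robot.find_in(camera, name): "rect" ([left, top, right, bottom] in pixels, round what is visible of it).
- robot.masks_of(camera, name): "mask" (400x640 bool, what is visible of it) and "rect" ([left, top, right, bottom] in pixels, round what is visible of it).
- robot.tip_of(camera, name): "uv" ([column, row] in pixels: a listed point, or the origin of a listed thing).
The state is a dict: "time": time; "q": joint angles; "joint_velocities": joint speeds; "joint_efforts": joint torques, N m; "ee_pos": TCP position; "orientation": TCP orientation; "force": force on the tool from outside, world axes, zero at the start; "moment": the same for the moment, N m; "finger_gap": finger opening in mm.
Only numpy, scipy, OpenCV 4.12 (cv2) and the standard library are available. Lean on these libraries where they do the work, as an engineer would, in place of code of your own. Each camera call takes 0.05 s, during which the arm holds its last target.

## Working session

There is one attempt and no reset: what is moved stays moved. The work goes in short steps, Python scripts to look and compute and a tool call to move; the robot and the scene stay as the last step left them, time stands still between calls to the robot, and variables do not carry over. Pictures are saved under pics/ and viewed, and the job is handed in when it is done.

Besides the shell and the picture viewer there is one more tool, called after ">>>" as name([rows], argument=value, ...), one row to a line, values as JSON. arm_command: Moves the arm, as the interface text tells. Its arguments: {"type":"object","properties":{"plan":{"type":"array"},"grip_force":{"type":"number"}},"required":["plan"]}

```bash
mkdir -p pics; ls
python3 - <<'E'
from workcell import robot
import cv2
o=robot.get_obs();print(o)
for c in ["top","side","wrist"]:
    im=robot.read_camera(c);cv2.imwrite(f"pics/{c}0.png",im)
    i=robot.camera_info(c);print(c,i)
E
```

```text
pics
{'time': 0.0, 'q': array([ 1.18779723,  0.53720573, -0.00445371,  1.53885931,  0.00261188,
        1.06726496, -0.0712133 ]), 'joint_velocities': array([-5.22541471e-04, -5.24706979e-04, -1.06713405e-03,  1.05073045e-03,
       -1.30068878e-03, -7.80919637e-05,  1.00442552e-03]), 'joint_efforts': array([-9.61005608e-04, -5.83421695e+01,  1.04819588e+00, -2.59104162e+01,
        1.23168068e-02,  9.66986554e-03, -9.45942524e-08]), 'ee_pos': array([ 202.28834278, -617.06984032,  230.39268241]), 'orientation': array([-3.06668729,  1.56906477,  1.96257811]), 'force': array([0.09024704, 0.11071948, 0.19143354]), 'moment': array([ 0.02977431, -0.00939849, -0.0558646 ]), 'finger_gap': 85.29971193594247}
top {'K': array([[366.43431222,   0.        , 317.99200197],
       [  0.        , 366.43431222, 194.06735041],
       [  0.        ,   0.        ,   1.        ]]), 'camera_from_world': array([[ 4.58623134e-04, -9.99569545e-01, -2.93345359e-02,
         3.48181895e+02],
       [-9.93894064e-01,  2.78107531e-03, -1.10303466e-01,
         5.09729825e+02],
       [ 1.10337567e-01,  2.920600
[... 496 characters left out ...]
      [ 1.32288151e-01,  8.69213430e-01, -4.76411438e-01,
         5.07138600e+02],
       [ 0.00000000e+00,  0.00000000e+00,  0.00000000e+00,
         1.00000000e+00]])}
wrist {'K': array([[309.70691629,   0.        , 318.97539167],
       [  0.        , 309.70691629, 203.55498729],
       [  0.        ,   0.        ,   1.        ]]), 'camera_from_world': array([[ 3.10720869e-01, -9.50494507e-01, -3.56846111e-03,
        -6.47547691e+02],
       [-9.06171113e-01, -2.97360343e-01,  3.00717045e-01,
        -3.88771696e+01],
       [-2.86891018e-01, -9.02054249e-02, -9.53706729e-01,
         3.80983549e+02],
       [ 0.00000000e+00,  0.00000000e+00,  0.00000000e+00,
         1.00000000e+00]])}
```

View pics/top0.png

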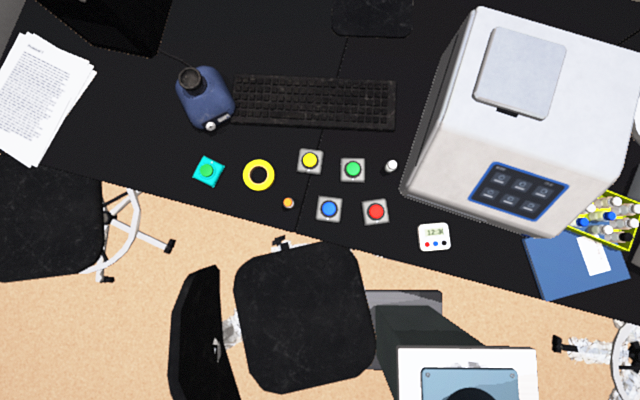

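View pics/side0.png

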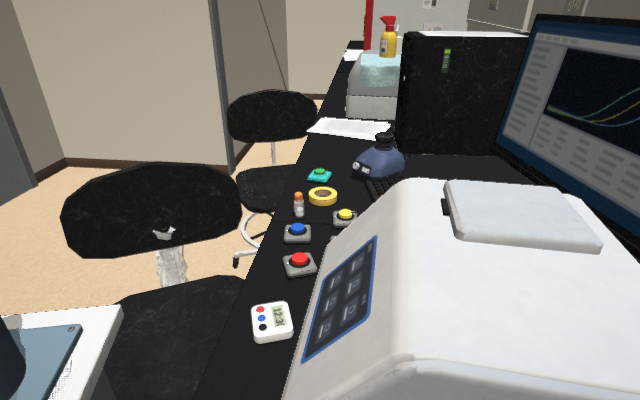

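```bash
cat > h.py <<'E'
import numpy as np
from scipy.spatial.transform import Rotation
def ray(info,uv):
    K=info['K'];T=info['camera_from_world'];R=T[:3,:3]
    d=np.array([(uv[0]-K[0,2])/K[0,0],(uv[1]-K[1,2])/K[1,1],1.])
    d=R.T@d; return -R.T@T[:3,3], d/np.linalg.norm(d)
def atz(info,uv,z):
    c,d=ray(info,uv);return c+d*(z-c[2])/d[2]
def tri(rs):
    A=np.zeros((3,3));b=np.zeros(3)
    for c,d in rs:
        P=np.eye(3)-np.outer(d,d);A+=P;b+=P@c
    return np.linalg.solve(A,b)
E
python3 - <<'E'
from workcell import robot
from h import *
T=robot.camera_info('top');S=robot.camera_info('side')
for n in ['blue_top','green_top','red_top','yellow_top','orange_vial_mid','white_vial_mid']:
    r={}
    for c in ['top','side']:
        r[c]=robot.tip_of(c,n)[:3]
        for x in r[c]: print(n,c,round(x['p'],2),np.round(x['uv'],1))
    z=30 if 'top' in n else 31
    for c,i in(('top',T),('side',S)):
        for x in r[c][:2]: print('   ',c,np.round(atz(i,x['uv'],z),1))
    if r['top'] and r['side']: print('  tri',np.round(tri([ray(T,r['top'][0]['uv']),ray(S,r['side'][0]['uv'])]),1))
print(robot.get_obs()['time'])
E
```

```text
blue_top top 0.63 [329.8 207.1]
blue_top top 0.43 [391.1 167.4]
blue_top side 0.69 [297.6 226.2]
    top [479.2 319.5  30. ]
    top [574.4 172.3  30. ]
    side [479.3 318.4  30. ]
  tri [479.3 319.5  29.3]
green_top top 0.69 [352.  166.9]
green_top top 0.56 [349.8 169.8]
green_top top 0.5 [205.3 173.6]
green_top side 0.59 [318.1 167.9]
green_top side 0.4 [271.1 324.6]
    top [576.1 265.8  30. ]
    top [569.  271.2  30. ]
    side [571.3 632.3  30. ]
    side [410.8  40.6  30. ]
  tri [532.6 277.  187.4]
red_top top 0.45 [377.1 207.8]
red_top top 0.25 [432.4 236.8]
red_top side 0.68 [299.  257.4]
    top [477.3 207.4  30. ]
    top [409.1  79.6  30. ]
    side [470.8 204.8  30. ]
  tri [474.2 207.3  28.3]
yellow_top top 0.51 [307.1 162.5]
yellow_top side 0.41 [341.5 211.3]
    top [587.4 374.1  30. ]
    side [588.6 369.3  30. ]
  tri [588.8 374.2  27. ]
orange_vial_mid top 0.59 [289.5 204.6]
orange_vial_mid side 0.67 [296.  201.3]
    top [485.3 415.7  31. ]
    side [486.6 432.3  31. ]
  tri [484.8 414.7  40.5]
white_vial_mid top 0.66 [392.  166.9]
    top [575.4 170.3  31. ]
0.75
```

The top view shows blue at (329,208), green at (352,169), the turquoise look-alike at (208,171), and the instrument starting at about column 402. The side view hides green. Next I'll refine the key centres by colour and measure the instrument's size.

Run:
```python
import cv2
from workcell import robot
from h import *
T=robot.camera_info('top');S=robot.camera_info('side')
im={c:cv2.imread(f'pics/{c}0.png') for c in('top','side')}
rng={'blue':(100,125),'green':(45,82),'red':None,'yellow':(20,35)}
seed={'top':{'blue':(329,208),'green':(352,169),'red':(376,211),'yellow':(310,160)},'side':{'blue':(297,229),'red':(299,259),'yellow':(345,214)}}
for c,i in(('top',T),('side',S)):
    h=cv2.cvtColor(im[c],cv2.COLOR_BGR2HSV)
    for n,s in seed[c].items():
        r=rng[n]
        m=((h[...,0]<8)|(h[...,0]>172)) if r is None else ((h[...,0]>=r[0])&(h[...,0]<=r[1]))
        m=m&(h[...,1]>90)&(h[...,2]>60)
        k,l,st,ce=cv2.connectedComponentsWithStats(m.astype(np.uint8))
        j=l[s[1],s[0]]
        print(c,n,st[j],np.round(ce[j],1),np.round(atz(i,ce[j],28),1))
for n,a,b in [('lidcornerFL',(474,101),(447,208)),('panelTL',(488,163),(377,236)),('panelBL',(469,208),(360,330) ),('panelBL2',(469,208),(304,360))]:
    c=[ray(T,a),ray(S,b)];p=tri(c);print(n,p.round(0))
for uv in [(402,193),(408,185),(550,237),(600,228)]:
    print(uv,[atz(T,uv,z).round(0)[:2] for z in(0,200,300)])
big=cv2.resize(im['top'][130:260,270:640],None,fx=2.1,fy=2.1,interpolation=cv2.INTER_CUBIC);cv2.imwrite('pics/topz.png',big)
big=cv2.resize(im['top'][140:230,270:410],None,fx=5.5,fy=5.5,interpolation=cv2.INTER_CUBIC);cv2.imwrite('pics/topz2.png',big)
```

```text
top blue [322 201  14  15 169] [328.6 208.2] [476.7 322.5  28. ]
top green [346 162  14  14 160] [352.6 168.5] [572.5 264.2  28. ]
top red [369 204  15  15 179] [375.9 211.1] [469.7 210.2  28. ]
top yellow [302 153  15  15 173] [309.3 159.7] [594.6 368.8  28. ]
side blue [290 222  15  12 148] [297.1 227.5] [478.  316.6  28. ]
side red [291 251  17  15 204] [298.9 258.2] [470.7 205.   28. ]
side yellow [338 208  15  11 134] [345.  213.2] [595.7 362.8  28. ]
lidcornerFL [668.  43. 215.]
panelTL [555.  14. 197.]
panelBL [506.  -7.  51.]
panelBL2 [467. -15.  11.]
(402, 193) [array([516., 142.]), array([493., 182.]), array([482., 202.])]
(408, 185) [array([536., 127.]), array([509., 170.]), array([495., 192.])]
(550, 237) [array([ 409., -208.]), array([410., -91.]), array([410., -32.])]
(600, 228) [array([ 430., -328.]), array([ 426., -183.]), array([ 425., -111.])]
```

View pics/topz.png

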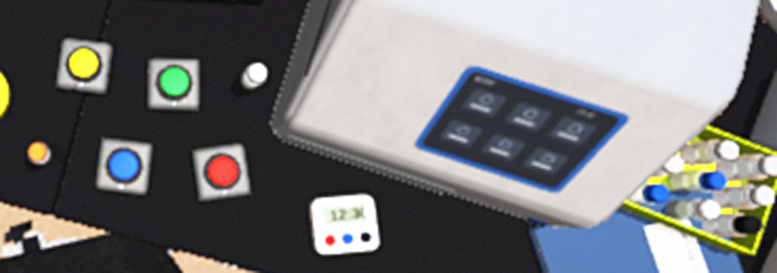

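View pics/topz2.png

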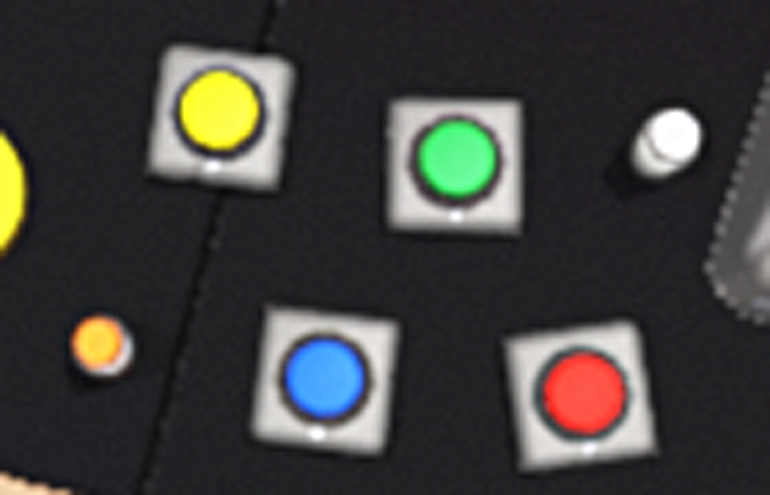

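View pics/wrist0.png

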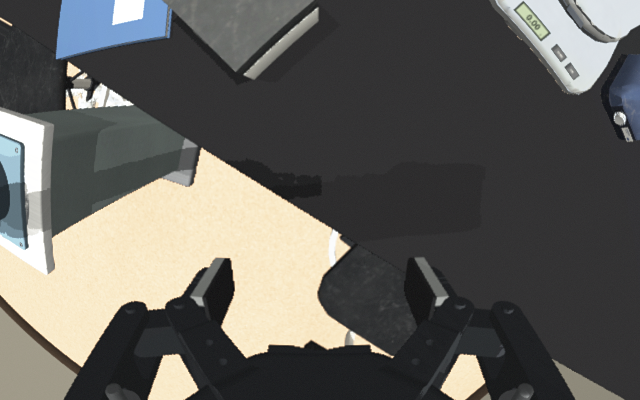

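```bash
cat >> h.py <<'E'
def toolR(o): 
    return Rotation.from_euler('xyz',o['orientation']).as_matrix()
def shifts(o,tgt):
    return toolR(o).T@(np.array(tgt,float)-o['ee_pos'])
E
python3 - <<'E'
from workcell import robot
from h import *
o=robot.get_obs();R=toolR(o);print(R.round(3))
T=robot.camera_info('wrist')['camera_from_world'];print('cam',-T[:3,:3].T@T[:3,3]-o['ee_pos'])
p=np.array(o['ee_pos'])
for t in [(202,-617,340),(400,-250,340),(440,0,340),(460,200,250),(477.5,319.5,150)]:
    print(t,(R.T@(np.array(t)-p)).round(1));p=np.array(t)
E
```

```text
[[-0.     0.95   0.312]
 [ 0.     0.312 -0.95 ]
 [-1.    -0.    -0.   ]]
cam [ 72.87424793  24.66310255 142.14401177]
(202, -617, 340) [-108.7   -0.3   -0.7]
(400, -250, 340) [  -0.   302.5 -287. ]
(440, 0, 340) [   0.   115.9 -225.1]
(460, 200, 250) [  90.    81.3 -183.8]
(477.5, 319.5, 150) [ 100.    53.9 -108.1]
```

>>> arm_command([
  [0,-30,0,0,0],
  [0,-40,0,0,0],
  [0,-40,0,0,0],
  [0,0,20,-20,0],
  [0,0,30,-30,0],
  [0,0,30,-30,0],
  [0,0,30,-30,0],
  [0,0,30,-30,0],
  [0,0,30,-30,0],
  [0,0,30,-30,0],
], grip_force=20)

```text
time: 1.75
ee_pos: [330.8, -363.7, 341.5]
orientation: [0.214, 1.57, -1.04]
force: [0.4, -0.1, 0.7]
finger_gap: 0.2
```

>>> arm_command([
  [0,0,30,-30,0],
  [0,0,30,-30,0],
  [0,0,30,-30,0],
  [0,0,20,-35,0],
  [0,0,20,-35,0],
  [0,0,20,-35,0],
  [0,0,20,-35,0],
  [0,0,18,-35,0],
  [0,0,18,-35,0],
  [0,0,0,0,0],
])

```text
time: 2.75
ee_pos: [433.0, -10.5, 341.8]
orientation: [2.145, 1.568, 0.9]
force: [-0.3, -0.5, -0.7]
finger_gap: -0.2
```

>>> arm_command([
  [0,0,16,-33,0],
  [0,0,16,-33,0],
  [0,0,16,-33,0],
  [0,10,16,-33,0],
  [0,20,16,-33,0],
  [0,30,16,-33,0],
  [0,30,16,-33,0],
  [0,30,16,-33,0],
  [0,30,16,-33,0],
  [0,0,0,0,0],
])

```text
time: 3.75
ee_pos: [473.9, 314.6, 187.1]
orientation: [-1.923, 1.564, 3.112]
force: [-0.9, 0.2, -0.3]
finger_gap: -0.2
```

```bash
cat >> h.py <<'E'
def fray(info,uv):
    K=info['K'];T=info['camera_from_world'];R=T[:3,:3]
    v=np.array([uv[0]-K[0,2],uv[1]-K[1,2]]);r=np.hypot(*v);th=r/K[0,0]
    d=np.r_[v/r*np.sin(th),np.cos(th)]
    return -R.T@T[:3,3],R.T@d
def watz(info,uv,z):
    c,d=fray(info,uv);return c+d*(z-c[2])/d[2]
E
cat > look.py <<'E'
import sys,cv2
from workcell import robot
from h import *
tag=sys.argv[1]
o=robot.get_obs();W=robot.camera_info('wrist');im=robot.read_camera('wrist');cv2.imwrite(f'pics/w{tag}.png',im)
print(o['time'],o['ee_pos'].round(1),o['force'].round(1))
h=cv2.cvtColor(im,cv2.COLOR_BGR2HSV)
for n,r in {'blue':(100,125),'green':(45,82),'yellow':(20,35)}.items():
    m=(h[...,0]>=r[0])&(h[...,0]<=r[1])&(h[...,1]>90)&(h[...,2]>60)
    k,l,st,ce=cv2.connectedComponentsWithStats(m.astype(np.uint8))
    for j in range(1,k):
        if st[j,4]>250: print(n,st[j],ce[j].round(1),watz(W,ce[j],29).round(1))
E
python3 look.py 1
```

```text
3.75 [473.9 314.6 187.1] [-0.9  0.2 -0.3]
blue [298 163  33  33 868] [314.3 179.2] [478.3 322.9  29. ]
blue [578 271  62  55 427] [603.3 294.6] [ 454.9 -216.3   29. ]
blue [ 531  308   71   64 1877] [564.6 342.4] [ 347.2 -190.6   29. ]
green [ 86  18  23  27 474] [96.9 30.8] [572.4 618.3  29. ]
green [385  92  33  34 846] [401.3 108.6] [573.2 265.2  29. ]
yellow [ 152   21   71   71 2397] [188.9  56.8] [560.9 483.1  29. ]
yellow [290  35  35  34 921] [307.5  51.4] [595.4 368.5  29. ]
```

View pics/w1.png

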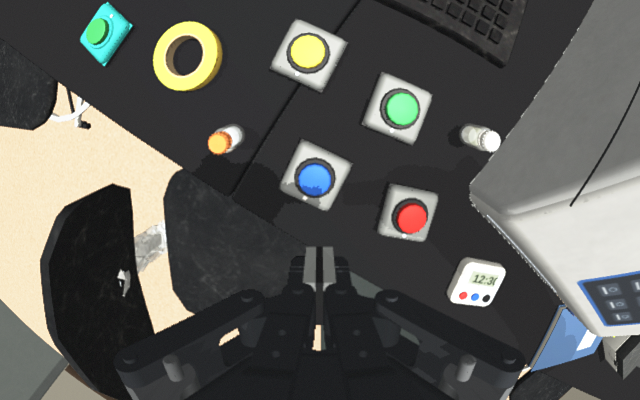

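Wrist view: blue is at (314,179), green at (401,109), the closed fingertips at (319,248), and the area around the keys is clear. I'll descend over blue and measure from this second place.

>>> arm_command([
  [0,20,3,-3,0],
  [0,30,3,-2.5,0],
  [0,30,0,0,0],
  [0,27,0,0,0],
  [0,0,0,0,0],
  [0,0,0,0,0],
])

```text
time: 4.4
ee_pos: [481.8, 317.3, 85.4]
orientation: [1.008, 1.57, -0.247]
force: [0.5, 1.3, 0.5]
finger_gap: -0.0
```

```bash
python3 look.py 2
python3 - <<'E'
from workcell import robot
from h import *
W=robot.camera_info('wrist');o=robot.get_obs()
p=W['camera_from_world']@np.r_[o['ee_pos'],1];t=np.arctan2(np.hypot(p[0],p[1]),p[2]);a=p[:2]/np.hypot(p[0],p[1])
print('tcp px',a*t*W['K'][0,0]+W['K'][:2,2], toolR(o).round(3))
E
```

```text
4.4 [481.8 317.3  85.4] [0.5 1.3 0.5]
blue [ 289  201   47   46 1744] [311.9 224.2] [479.4 323.   29. ]
blue [ 564  347   61   53 1424] [593.8 376.7] [ 358.2 -174.2   29. ]
green [ 21  11  26  35 662] [33.5 27.8] [572.6 616.5  29. ]
green [ 414   99   47   48 1753] [437.1 122.6] [573.1 265.7  29. ]
yellow [  93    4   90   97 4315] [140.7  53.9] [561.2 476.4  29. ]
yellow [ 275   13   51   50 1998] [300.1  37.9] [595.2 368.   29. ]
yellow [155 168  22  24 314] [163.5 177.6] [479.1 434.9  29. ]
tcp px [321.18937251 262.64879815] [[ 0.002  0.951  0.311]
 [ 0.001  0.311 -0.951]
 [-1.     0.002 -0.   ]]
```

View pics/w2.png

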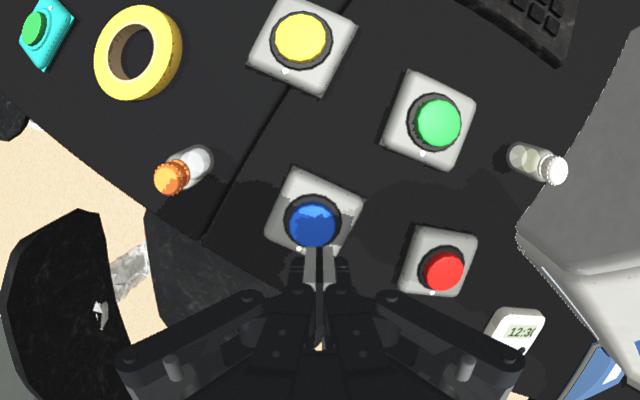

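>>> arm_command([
  [0,0,0,0,0],
])

```text
time: 4.55
ee_pos: [482.1, 318.6, 86.3]
orientation: [1.751, 1.568, 0.497]
force: [0.5, 0.4, 0.8]
finger_gap: -0.0
```

>>> arm_command([
  [0,0,0,0,0],
])

```text
time: 4.65
ee_pos: [481.8, 318.5, 85.8]
orientation: [1.755, 1.568, 0.501]
force: [-0.2, -0.4, 0.1]
finger_gap: -0.1
```

```bash
python3 look.py 3
```

```text
4.65 [481.8 318.5  85.8] [-0.2 -0.4  0.1]
blue [ 290  202   48   45 1732] [313.5 224.5] [479.4 323.1  29. ]
blue [ 564  347   61   53 1418] [594.2 376.9] [ 358.6 -174.2   29. ]
green [ 22  11  26  35 665] [34.9 27.9] [572.4 616.7  29. ]
green [ 415  100   47   48 1747] [438.5 123.4] [573.1 265.8  29. ]
yellow [  95    5   90   96 4311] [142.5  54.2] [561.1 476.5  29. ]
yellow [ 277   14   51   50 1991] [302.2  38.7] [595.1 368.   29. ]
yellow [157 168  23  23 307] [165.8 177.4] [479.5 434.7  29. ]
```

>>> arm_command([
  [0,10,-1.7,-4.8,0],
  [0,20,0,0,0],
  [0,15,0,0,0],
  [0,5,0,0,0],
  [0,0,0,0,0],
  [0,0,0,0,0],
  [0,0,0,0,0],
])

```text
time: 5.4
ee_pos: [478.2, 322.6, 35.0]
orientation: [1.915, 1.57, 0.661]
force: [0.7, -0.4, 0.7]
finger_gap: 0.1
```

```bash
python3 look.py 4
python3 - <<'E'
from workcell import robot
import cv2
im=robot.read_camera('side');cv2.imwrite('pics/s4.png',cv2.resize(im[160:300,220:420],None,fx=4,fy=4))
E
```

```text
5.4 [478.2 322.6  35. ] [ 0.7 -0.4  0.7]
blue [ 291  225   61   41 1314] [322.2 241.7] [487.2 324.9  29. ]
blue [595 365  45  35 980] [620.9 386.5] [ 376.9 -175.8   29. ]
green [ 452   96   56   61 2693] [480.  125.7] [572.8 266.8  29. ]
yellow [  56    0  103   98 5208] [111.5  50.2] [555.1 469.1  29. ]
yellow [ 273    0   69   45 2557] [307.   19.3] [591.2 366.7  29. ]
yellow [115 186  26  33 567] [126.3 199.8] [474.1 439.4  29. ]
```

View pics/w4.png

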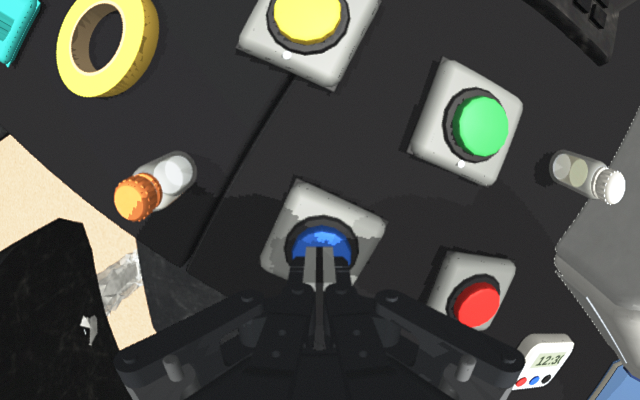

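View pics/s4.png

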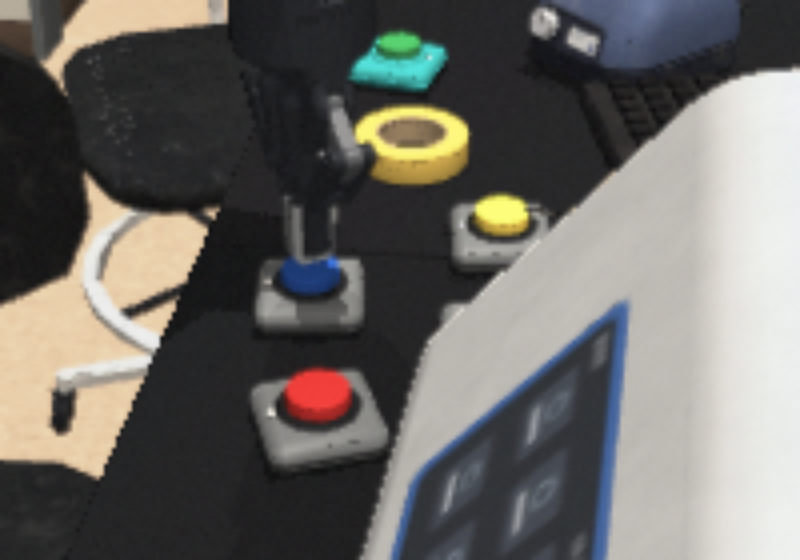

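The fingers are centred over the blue key (wrist (321,242), finger at (319,250); the side view agrees). Pressing in steps.

>>> arm_command([
  [0,4,0,0,0],
  [0,2,0,0,0],
  [0,2,0,0,0],
  [0,0,0,0,0],
])

```text
time: 5.9
ee_pos: [478.1, 322.4, 26.3]
orientation: [1.853, 1.57, 0.599]
force: [-0.3, -0.1, 3.6]
finger_gap: 0.1
```

>>> arm_command([
  [0,1,0,0,0],
  [0,1,0,0,0],
  [0,0,0,0,0],
])

```text
time: 6.2
ee_pos: [478.1, 322.4, 24.4]
orientation: [1.836, 1.57, 0.582]
force: [1.3, 0.4, 4.7]
finger_gap: -0.2
```

>>> arm_command([
  [0,1,0,0,0],
  [0,0,0,0,0],
])

```text
time: 6.4
ee_pos: [478.1, 322.4, 24.0]
orientation: [1.454, 1.57, 0.2]
force: [0.3, -0.0, 10.8]
finger_gap: -0.1
```

Force jumped to 10.8 N at z = 24.0, so the key is on its stop. Releasing straight up.

>>> arm_command([
  [0,0,0,0,0],
  [0,-2,0,0,0],
  [0,-4,0,0,0],
  [0,-8,0,0,0],
  [0,-15,0,0,0],
  [0,-20,0,0,0],
  [0,-12,0,0,0],
  [0,0,0,0,0],
  [0,0,0,0,0],
])

```text
time: 7.3
ee_pos: [477.6, 321.9, 84.3]
orientation: [-0.52, 1.571, -1.775]
force: [-0.4, -0.5, -0.1]
finger_gap: 0.3
```

```bash
python3 look.py 5
python3 - <<'E'
from workcell import robot
from h import *
o=robot.get_obs();print(shifts(o,(573,265,o['ee_pos'][2])))
E
```

```text
7.3 [477.6 321.9  84.3] [-0.4 -0.5 -0.1]
blue [ 296  198   48   48 1791] [319.9 221.3] [479.3 323.1  29. ]
blue [ 566  345   61   55 1432] [596.2 375.7] [ 357.3 -173.7   29. ]
green [ 23   6  27  35 687] [36.5 23. ] [572.4 616.4  29. ]
green [ 423   96   46   48 1744] [445.4 119.5] [573. 266.  29.]
yellow [  97    0   92   97 4427] [145.9  49.3] [560.6 476.8  29. ]
yellow [ 283    9   52   50 2019] [309.   33.5] [595.  368.1  29. ]
yellow [161 163  24  23 320] [171.2 172.3] [480.7 433.6  29. ]
[-3.26279105e-02  7.33120645e+01  8.36641640e+01]
```

View pics/w5.png

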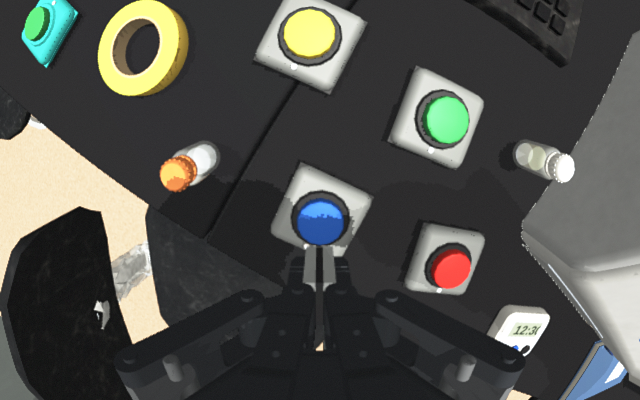

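Blue is up and unmoved at wrist (320,221), still (479,323) in the world. Moving over green.

>>> arm_command([
  [0,0,10,12,0],
  [0,0,20,22,0],
  [0,0,20,23,0],
  [0,0,15,17,0],
  [0,0,8,9.5,0],
  [0,0,0,0,0],
  [0,0,0,0,0],
  [0,0,0,0,0],
])

```text
time: 8.15
ee_pos: [571.6, 266.9, 84.2]
orientation: [-2.331, 1.57, 2.701]
force: [-0.7, 1.0, 0.3]
finger_gap: 0.0
```

```bash
python3 look.py 6
python3 - <<'E'
from workcell import robot
from h import *
o=robot.get_obs();print(shifts(o,(573,265.3,o['ee_pos'][2])))
E
```

```text
8.15 [571.6 266.9  84.2] [-0.7  1.   0.3]
blue [201 283  36  27 556] [215.7 294.5] [487.3 327.   29. ]
green [ 302  197   48   47 1775] [325.8 220.1] [575.4 264.6  29. ]
yellow [  41  103   69   88 3197] [ 78.8 144.2] [572.2 470.6  29. ]
yellow [ 170  122   46   49 1775] [192.4 145.5] [597.3 366.7  29. ]
[-1.80172934e-03  7.51114911e-01  1.86146316e+00]
```

View pics/w6.png

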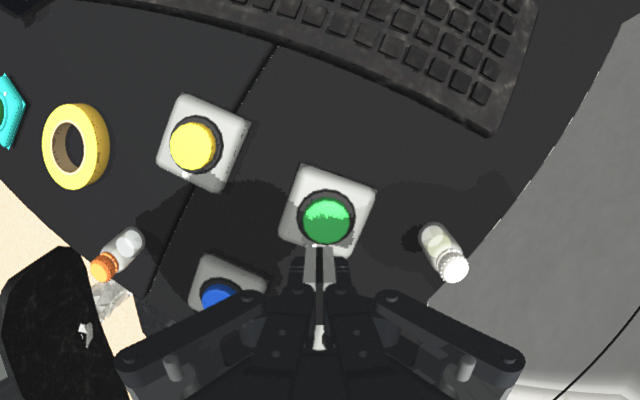

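Run:
```python
from workcell import robot
from h import *
W=robot.camera_info('wrist');T=robot.camera_info('top')
for uv in [(430,300),(480,240),(520,185),(440,265)]:
    print(uv,[watz(W,uv,z)[:2].round(0) for z in(0,60,120)])
for uv in [(408,185),(420,150),(430,120)]:
    print(uv,[atz(T,uv,z)[:2].round(0) for z in(0,60,120)])
```

```text
(430, 300) [array([520., 143.]), array([553., 182.]), array([586., 222.])]
(480, 240) [array([589., 124.]), array([604., 169.]), array([619., 213.])]
(520, 185) [array([648., 108.]), array([647., 157.]), array([646., 205.])]
(440, 265) [array([556., 151.]), array([580., 189.]), array([603., 226.])]
(408, 185) [array([536., 127.]), array([528., 140.]), array([519., 153.])]
(420, 150) [array([623.,  95.]), array([610., 110.]), array([596., 125.])]
(430, 120) [array([700.,  67.]), array([681.,  84.]), array([662., 101.])]
```

The instrument edge is about 130 mm from green, and the vial about 80 mm from the finger, so there's room. Descending.

>>> arm_command([
  [0,10,1.7,2.5,0],
  [0,20,0,0,0],
  [0,15,0,0,0],
  [0,4,0,0,0],
  [0,0,0,0,0],
  [0,0,0,0,0],
  [0,0,0,0,0],
])

```text
time: 8.9
ee_pos: [576.0, 264.1, 36.1]
orientation: [1.799, 1.569, 0.545]
force: [0.3, -0.6, -0.1]
finger_gap: -0.1
```

```bash
python3 look.py 7
```

```text
8.9 [576.  264.1  36.1] [ 0.3 -0.6 -0.1]
green [ 291  227   60   38 1168] [321.1 242.8] [583.7 266.7  29. ]
yellow [   1  112   70  100 1812] [ 51.5 155.4] [581.  450.3  29. ]
yellow [ 128  134   55   61 1942] [153.3 165.7] [596.5 366.3  29. ]
```

View pics/w7.png

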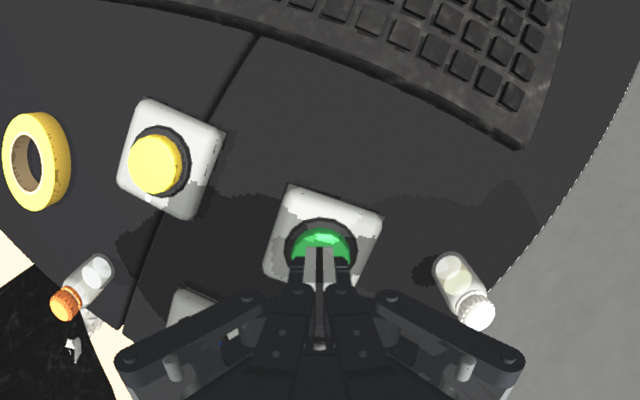

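The key sits under the fingers just as blue did: columns 291–351, top at row 227. Pressing.

>>> arm_command([
  [0,5,0,0,0],
  [0,2,0,0,0],
  [0,2,0,0,0],
  [0,0,0,0,0],
])

```text
time: 9.35
ee_pos: [575.9, 263.9, 26.4]
orientation: [1.714, 1.57, 0.46]
force: [0.9, -0.1, 4.1]
finger_gap: 0.3
```

>>> arm_command([
  [0,1,0,0,0],
  [0,1,0,0,0],
  [0,0,0,0,0],
])

```text
time: 9.65
ee_pos: [575.9, 263.9, 24.5]
orientation: [1.757, 1.57, 0.503]
force: [1.4, 0.7, 4.5]
finger_gap: -0.0
```

>>> arm_command([
  [0,1,0,0,0],
  [0,0,0,0,0],
])

```text
time: 9.85
ee_pos: [575.9, 263.9, 24.1]
orientation: [1.436, 1.57, 0.182]
force: [0.3, -0.5, 9.4]
finger_gap: -0.3
```

Green is on its stop (9.4 N, z = 24.1). Releasing.

>>> arm_command([
  [0,0,0,0,0],
  [0,-2,0,0,0],
  [0,-4,0,0,0],
  [0,-8,0,0,0],
  [0,-20,0,0,0],
  [0,-30,0,0,0],
  [0,-30,0,0,0],
  [0,-20,0,0,0],
  [0,0,0,0,0],
  [0,0,0,0,0],
])

```text
time: 10.85
ee_pos: [574.8, 263.2, 136.9]
orientation: [-1.203, 1.569, -2.457]
force: [-0.0, -0.8, -0.2]
finger_gap: 0.4
```

```bash
python3 look.py 8;  python3 - <<'E'
from workcell import robot
import cv2
im=robot.read_camera('top');cv2.imwrite('pics/t8.png',im)
im=robot.read_camera('side');cv2.imwrite('pics/s8.png',im)
E
```

```text
10.85 [574.8 263.2 136.9] [-0.  -0.8 -0.2]
blue [214 256  35  33 862] [231.4 272.1] [481.1 322.1  29. ]
blue [511 386  35  14 253] [525.2 394.8] [ 364.2 -161.2   29. ]
green [ 16  98  20  27 421] [ 25.6 110.7] [573.8 617.3  29. ]
green [ 300  182   39   38 1171] [319.1 200.6] [574.9 264.5  29. ]
yellow [  73  104   64   75 2495] [107.3 139.7] [570.3 475.5  29. ]
yellow [ 192  121   39   40 1196] [210.9 140.4] [597.  367.3  29. ]
```

View pics/w8.png

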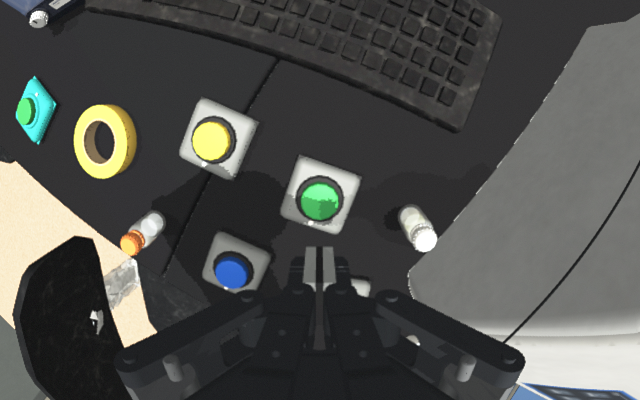

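View pics/s8.png

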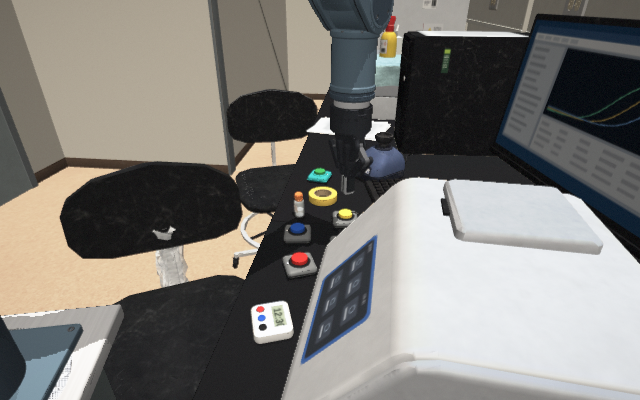

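Everything is in place and both keys are up (green at wrist (319,201), blue at (231,272)). Handing in.

Run:
```python
from workcell import robot
print(robot.close_job())
```

```text
the job is handed in; nothing more can be done
None
```

I pressed the blue button, then the green one, each straight down with closed fingertips and fully released. The job was handed in at about 11 s, within the 34 s limit.

- **Blue:** force rose from about 4.7 N to 10.8 N at z = 24.0 mm, which means the key was on its stop. After release it was up, and the unit had not visibly moved (about (479, 323) mm before and after).
- **Green:** force rose from about 4.5 N to 9.4 N at z = 24.1 mm, also on its stop. After release the key was up, and the unit was still at about (575, 264.5) mm.
- **Surroundings:** the last wrist and side views show the vials, tape, timer, red and yellow buttons and the turquoise look-alike still standing. The fingers were about 137 mm above the worktop, touching nothing.
- **Measurement differences:** camera estimates of the key centres differed by 2–6 mm, mainly the side view in y. I went by the top and wrist views. The green key's height was not triangulated from the side because the instrument hid it; the wrist views and the press itself confirmed it.

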